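# Load the spice carousel and index it one click

## Task

Put the loose spice jar upright into the empty cup at the pointer of the revolving spice rack (the cup sits loosely in its slot, so feel for its mouth) and press it firmly but gently past the cup's spring clip until it stands fully home on the cup's floor. Then turn the rack clockwise (seen from above) by exactly one click, so that the next empty cup stops at the pointer; do not ram anything, and leave the other things on the worktop alone.

Things in the scene. Friction and masses are not known exactly. Their poses are not given: they have to be found in the camera images.
- jar_center (a point): Centre (half-way up) of the loose spice jar to load: an upright glass cylinder with a dark screw cap, diameter 41, height 105 over all, about 0.11 kg (varies); the cap is its top 21 and as wide as the body; z up. It stands on the worktop right or left of the rack; a waisted pale salt shaker stands in the other place.
- jar_foot (a point): Centre of the flat underside of the same jar, 52.5 below jar_center.
- slot_inner (a point): Inner end, 47 from the rack's axis, of the radial slot on which the steel cup to load sits loosely: the cup's centre stands anywhere from 2 to 14 outward of this point along its x axis (-x is outward, to the pointer), held by about 4 N of slot friction, sideways exactly on it. Where it stands is not measured: look or feel. Height: the cup's floor, 38 above the worktop.
- rack: The fixed foot of the rack, diameter 132, origin on its axis at the worktop, -x towards the pointer. Its steel cups: inside diameter 43.5 to 45 (slightly ten-sided), outside 51, floor to rim 33, the rim's top 4 flaring by 1.6. A sprung bead in a cup's outermost wall stands 4 in, 18 above the floor; the jar's foot meets it at about 24, needs 5 to 15 N to pass and is then held by friction.
- turntable (a joint): Turn of the turntable (rad): 0 at the start click, growing clockwise seen from above. Clicks lie every 60 degrees (1.047). It resists being pushed half-way (0.52) with up to about 0.3 Nm, then draws itself, damped, into the next click.
- peg_top (a point): Top centre of the round dark wooden turning peg that stands on the turntable, 73 from its axis: shaft diameter 12, head diameter 15 (top 13), top 128 above the worktop; cup rims reach 71 above it. Push it sideways or grip it to turn the rack. It starts 30 degrees anticlockwise (seen from above) of the loading cup and moves with the turntable.
- rack_axis (a point): Point on the rack's upright turning axis at deck height, 34 above the worktop; deck diameter 168; a steel button 18 high at the middle. Six equal cups, one every 60 degrees; the one opposite the pointer and the next one anticlockwise hold jars fixed to the rack (tops 143 above the worktop), the others are empty. Its -x axis points to the pointer.
- pointer (a point): Tip of the fixed steel pointer on the rack's foot, 106 from the axis, 26 above the worktop: the loading place.
- salt_shaker: Salt shaker, waisted, pale grey domed top, diameter 44, height 90, origin under its foot. To be left alone.
- garlic: Garlic bulb, 55 wide, 54 high, origin at its underside. To be left alone.
- tape_roll: Roll of tape lying flat, 104 across, 25 high. To be left alone.
- tin: Upright food tin, diameter 75, height 110, origin under its foot. To be left alone.
Not all that is in view belongs to the job. Leave any pink or yellow look-alike of the part that bears jar_center alone.

How it is judged:
By the outcome, as a careful person would: the job done as asked, in the order asked, and still so for the second after the job is handed in, with the robot touching nothing.
It also fails if it takes over 72 s, if anything falls off the work surface, if the arm or the gripper's body presses on something with over 40 N, if the wrist force passes 120 N, or if a joint passes its speed limit or range.

## Robot

A 6-joint arm with a two-finger parallel gripper is mounted at the origin on a cart in front of the work surface, level with it; the furniture and walls round the work are solid. World frame = base frame: x ahead of the robot, y to its left, z up, the work surface at z = 0. Lengths are in mm, angles in rad, forces in N, time in s.
With the tool pointing down it reaches from about 350 to 850 mm from the base axis. Payload 8.1 kg.
Tool frame: the origin (TCP) lies midway between the tips of the shut fingers; the grasp point (between the pads) lies 19 mm behind it; z points along the fingers, y is the line along which they close (so a half turn about z gives the same grasp; the last joint's range is limited). The gripper opens to 93 mm and grips with 3 to 60 N. Pads are 15 mm wide; open, the fingers measure 128 mm over their backs; the gripper's body (75 mm by 188 mm) begins 65 mm behind the grasp point.
Start: joints at [-1.36, 0.13, 1.488, -0, 1.523, -0.085], TCP at [174.923, -573.94, 218.635] pointing down, gripper open.
Joint ranges: [-2.96, 2.96], [-0.89, 2.26], [0.02, 2.5], [-1.34, 4.48], [0, 2.73], [-2.66, 2.66]. Speed limits (rad/s): [2.39, 2.39, 2.79, 3.14, 3.14, 3.14].

## Interface

Orientations are given as a unit quaternion [x, y, z, w].
In Python, from workcell import ctrl gives the robot as it stands.
- The arm moves only by the tool carry_out, never from a script. Its argument "commands" is a list of rows, each a list of 5 numbers: the opening in per cent of the stroke, from 0 (shut) to 100 (fully open), then the shift along the tool's x, y, z in cm, then the turn about the tool's z in rad. In form: [[hand, x, y, z, turn], ...]. A call has 1 to 8 rows; each row is the pose to reach, as a shift and turn from the pose commanded when the call began, along the tool's axes at that moment; what a row does not reach only later rows make up. A row lasts 1/10 s, in which the tool goes at most 50 mm and 8.59 degrees, less where a joint would pass 70% of its speed; a pose out of reach is approached as far as the arm can. A call with a gripper value outside its range is refused whole. The fingers move at their own pace and stop on an object; "squeeze" is the grip in N (left out, the last holds). Time passes only in rows, so rows that repeat a pose let the fingers close. It gives the time, the measured TCP pose, the force, the opening and the grip force at its end, in the units of the state.
- ctrl.state(): the state, without advancing time (a new reading comes with each control period).
- ctrl.camera(name): name is "scene" or "top" or "wrist"; returns (picture, depth): 480x640x3 uint8, red, green, blue; 480x640 float32, mm along the optical axis (not along the pixel's ray), 0 where there is no reading.
- ctrl.calibration(name): a dict with "mtx" (3x3 intrinsics, pixels), "R" (3x3) and "t" (3): a world point X has camera coordinates R X + t; the wrist camera has in their place "T_tool_cam" (4x4, takes a point from camera to tool coordinates, whose origin is the TCP and whose axes are the flange's). Camera axes: x right, y down, z forward; pixel columns grow to the right and rows downward; lengths in mm; the calibration is good to about 2 mm. A picture is of the moment at which its call begins: read the wrist's pose just before it. calibration takes no time and is no camera call.
- ctrl.finish_job(): hands the job in; it is judged then, once.
The state is a dict: "time": time; "q": joint angles; "qvel": joint speeds; "tau": joint torques, N m; "tcp_pos": TCP position; "tool_rot": TCP orientation; "force": force on the tool from outside, world axes, zero at the start; "ft_torque": the same for the moment, N m; "opening": finger opening in mm; "finger_force": force on a finger pad.
Only numpy, scipy, OpenCV 4.12 (cv2) and the standard library are available. Lean on these libraries where they do the work, as an engineer would, in place of code of your own. Each camera call takes 0.05 s, during which the arm holds its last target. There are 200 camera calls.

## Working session

There is one attempt and no reset: what is moved stays moved. The work goes in short steps, Python scripts to look and compute and a tool call to move; the robot and the scene stay as the last step left them, time stands still between calls to the robot, and variables do not carry over. Pictures are saved under pics/ and viewed, at most 10 in all, crops included, and the job is handed in when it is done.

Besides the shell and the picture viewer there is one more tool, called as a command line: name --pt "numbers of a row" for each row, then --argument value for the rest. carry_out: Moves the arm, as the interface text tells. Its arguments: {"type":"object","properties":{"commands":{"type":"array"},"squeeze":{"type":"number"}},"required":["commands"]}

```bash
mkdir -p pics; cat > h.py <<'E'
import numpy as np, cv2
from workcell import ctrl
def cam(n):
    p,d=ctrl.camera(n); return p,d
def world(n,d,st=None):
    """per-pixel world points from depth"""
    c=ctrl.calibration(n); K=np.array(c["mtx"]); 
    v,u=np.mgrid[0:480,0:640]
    P=np.stack([(u-K[0,2])/K[0,0]*d,(v-K[1,2])/K[1,1]*d,d],-1).astype(float)
    if n=="wrist":
        from scipy.spatial.transform import Rotation as Ro
        T=np.array(c["T_tool_cam"]); R=Ro.from_quat(st["tool_rot"]).as_matrix()
        return (P@T[:3,:3].T+T[:3,3])@R.T+np.array(st["tcp_pos"])
    return (P-np.array(c["t"]))@np.array(c["R"])
E
python3 - <<'E'
from h import *
s=ctrl.state(); print(s)
for n in("scene","top"):
    p,d=cam(n); cv2.imwrite(f"pics/{n}0.png",p[:,:,::-1]); np.savez(f"{n}0.npz",p=p,d=d); W=world(n,d)
    c=ctrl.calibration(n); print(n,np.array(c["mtx"]).round(1).tolist(),(-np.array(c["R"]).T@np.array(c["t"])).round())
    print(W[240,320],W[400,320],(d>0).mean())
print(ctrl.calibration("wrist"))
E
```

```text
{'time': 0.0, 'q': array([-1.36041230e+00,  1.31146018e-01,  1.48926338e+00,  7.06035220e-06,
        1.52299049e+00, -8.54073885e-02]), 'qvel': array([ 0.00033137,  0.00155513, -0.00012079, -0.00068849, -0.00051353,
        0.00227789]), 'tau': array([ 4.73071450e-04, -5.59839821e+01, -4.91762888e+01,  7.67348078e-02,
        3.54976289e-02, -1.82950712e-04]), 'tcp_pos': array([ 174.80053555, -573.38753666,  217.60522401]), 'tool_rot': array([ 9.89082971e-01,  1.47356911e-01, -5.29097153e-05, -9.02074417e-04]), 'force': array([0.02650928, 0.14591922, 0.23419671]), 'ft_torque': array([ 0.01620516,  0.01379788, -0.01284539]), 'finger_force': 0.0, 'opening': 93.07875056920781}
scene [[575.0, 0.0, 320.4], [0.0, 575.0, 247.2], [0.0, 0.0, 1.0]] [-411.  671. 1111.]
[170.35007964  89.42017327 436.99671924] [ 352.50149525  -72.70201584 -407.07509287] 0.99609375
top [[547.8, 0.0, 315.3], [0.0, 547.8, 230.8], [0.0, 0.0, 1.0]] [ 270. -175. 1232.]
[ 435.45728709 -195.72945294   39.18675269] [ -39.02526852 -223.04790793 -881.10480375] 0.996015625
{'mtx': array([[334.17343621,   0.        , 320.74111597],
       [  0.        , 334.17343621, 237.38381193],
       [  0.        ,   0.        ,   1.        ]]), 'T_tool_cam': array([[-7.68061056e-04, -9.60016303e-01, -2.79943043e-01,
         7.63177461e+01],
       [ 9.99999582e-01, -8.76171035e-04,  2.61045039e-04,
        -3.47921123e-01],
       [-4.95885479e-04, -2.79942725e-01,  9.60016575e-01,
        -1.64430972e+02],
       [ 0.00000000e+00,  0.00000000e+00,  0.00000000e+00,
         1.00000000e+00]])}
```

View pics/scene0.png

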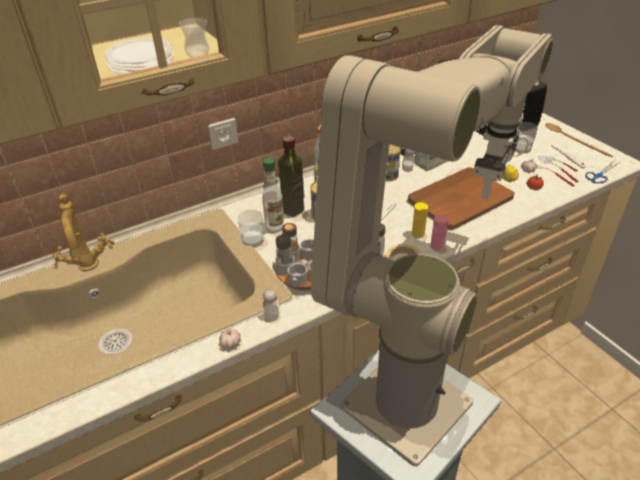

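View pics/top0.png

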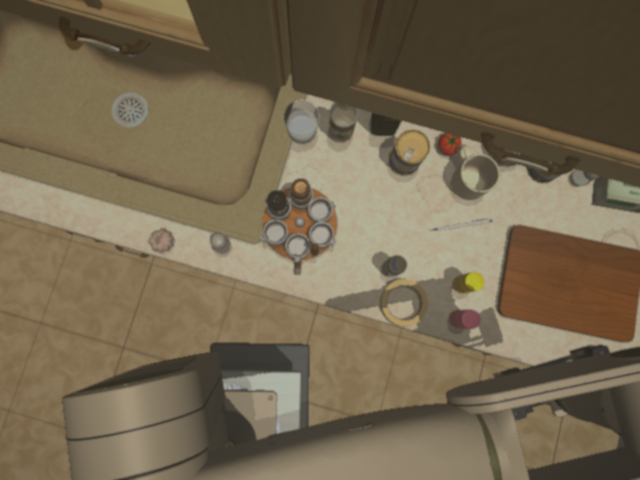

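The scene view shows the rack near (300,260). In the top view:
- rack centre about (300,222), with the pointer at (297,268)
- loading cup about (297,245), peg about (315,250)
- loose jar with dark cap about (395,265)
- salt shaker (219,242), garlic (161,240) and tape roll (403,303)
- pink and yellow look-alikes on the right

```bash
python3 - <<'E'
from h import *
z=np.load("top0.npz"); p,d=z["p"],z["d"]; W=world("top",d)
cv2.imwrite("pics/crop0.png",cv2.resize(p[170:330,220:440,::-1],None,fx=3.6,fy=3.6,interpolation=cv2.INTER_CUBIC))
c=ctrl.calibration("top");K=np.array(c["mtx"]);R=np.array(c["R"]);t=np.array(c["t"])
# jar top: points with z 95..112 near (395,265)
def reg(u0,u1,v0,v1,za,zb):
    m=np.zeros(d.shape,bool); m[v0:v1,u0:u1]=True; m&=(W[...,2]>za)&(W[...,2]<zb); return m
for nm,a in dict(jar=(375,415,245,285,98,112),peg=(300,335,235,268,115,140),top1=(285,315,170,205,132,150),top2=(262,292,185,218,132,150),shaker=(205,235,228,258,75,100)).items():
    m=reg(*a); P=W[m]; 
    if len(P): 
        (cx,cy),r=cv2.minEnclosingCircle(P[:,:2].astype(np.float32)); print(nm,len(P),P.mean(0).round(1),"circ",round(cx,1),round(cy,1),round(r,1), P[:,2].min().round(),P[:,2].max().round())
m=reg(255,345,180,275,55,80);P=W[m];print("rims",len(P))
m=reg(250,350,170,280,28,40);P=W[m];(cx,cy),r=cv2.minEnclosingCircle(P[:,:2].astype(np.float32));print("deck",len(P),cx,cy,r,np.median(P[:,2]))
m=reg(280,320,255,285,18,30);print("ptr",W[m].round(0).tolist()[:20])
print("table z",np.median(W[280:300,340:370,2]))
E
```

```text
jar 298 [ 379.7 -354.3  105.2] circ 379.6 -354.7 20.3 99.0 112.0
peg 44 [ 410.8 -184.1  125.9] circ 411.2 -184.1 7.4 118.0 131.0
top1 330 [ 527.1 -150.5  142.6] circ 518.2 -144.3 33.7 133.0 149.0
top2 324 [ 503.4 -104.8  143. ] circ 511.7 -111.0 30.4 132.0 149.0
shaker 204 [425.3  20.7  84.9] circ 426.0 21.7 17.4 75.0 95.0
rims 1069
deck 2154 471.3498229980469 -150.0807647705078 88.32878112792969 35.554995104145505
ptr [[403.0, -172.0, 27.0], [401.0, -166.0, 28.0], [398.0, -172.0, 29.0], [399.0, -181.0, 28.0], [396.0, -172.0, 30.0], [394.0, -155.0, 30.0], [377.0, -148.0, 18.0], [374.0, -144.0, 23.0], [374.0, -146.0, 20.0], [374.0, -148.0, 20.0], [372.0, -144.0, 25.0], [372.0, -146.0, 26.0], [372.0, -149.0, 25.0], [372.0, -151.0, 23.0], [370.0, -140.0, 19.0], [370.0, -142.0, 20.0], [369.0, -144.0, 27.0], [370.0, -146.0, 24.0], [370.0, -149.0, 25.0], [370.0, -151.0, 23.0]]
table z -0.2094005186252978
```

View pics/crop0.png

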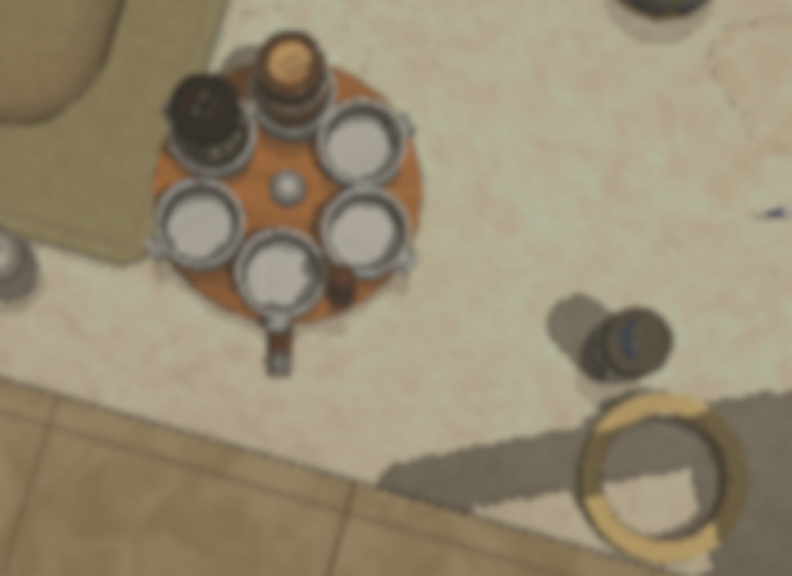

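The crop shows the rack with the loading cup at crop (281,272), the peg at (341,285), the pointer tip at (278,370) and the jar cap at (637,340). Next I'll move over the rack for a near look with the wrist camera.

```bash
cat >> h.py <<'E'
from scipy.spatial.transform import Rotation as Ro
def go(target,yaw):
    s=ctrl.state(); R=Ro.from_quat(s["tool_rot"]).as_matrix()
    y=np.arctan2(R[1,0],R[0,0])
    print("t",round(s["time"],2),"tcp",np.round(s["tcp_pos"],1),"yaw",round(y,3),"tilt",R[:,2].round(4),"F",np.round(s["force"],1),"open",round(s["opening"],1))
    print("shift cm",(R.T@(np.array(target)-s["tcp_pos"])/10).round(2),"turn",round((y-yaw+np.pi)%(2*np.pi)-np.pi,3))
E
python3 -c "
from h import *
go([415,-150,200],np.pi/2-0.03)"
```

```text
t 0.1 tcp [ 174.8 -573.4  217.7] yaw 0.296 tilt [-3.0e-04  1.6e-03 -1.0e+00] F [-0.3 -0.3 -0.3] open 92.6
shift cm [ 35.32 -33.5    1.83] turn -1.245
```

carry_out --pt "100 35.3 -33.5 1.8 -1.245" --pt "100 35.3 -33.5 1.8 -1.245" --pt "100 35.3 -33.5 1.8 -1.245" --pt "100 35.3 -33.5 1.8 -1.245" --pt "100 35.3 -33.5 1.8 -1.245" --pt "100 35.3 -33.5 1.8 -1.245" --pt "100 35.3 -33.5 1.8 -1.245" --pt "100 35.3 -33.5 1.8 -1.245"

```text
time: 0.9
tcp_pos: [372.4, -224.3, 203.6]
tool_rot: [0.731, 0.682, 0.0, 0.0]
force: [0.8, -0.1, 0.2]
opening: 92.9
finger_force: 0.0
```

```bash
python3 -c "
from h import *
go([415,-150,200],np.pi/2-0.03)"
```

```text
t 0.9 tcp [ 372.4 -224.3  203.6] yaw 1.502 tilt [ 1.e-04 -0.e+00 -1.e+00] F [ 0.8 -0.1  0.2] open 92.9
shift cm [7.7  3.73 0.36] turn -0.039
```

carry_out --pt "100 7.0 3.5 0.3 0" --pt "100 7.0 3.5 0.3 0" --pt "100 7.0 3.5 0.3 0" --pt "100 7.0 3.5 0.3 0"

```text
time: 1.3
tcp_pos: [412.1, -158.6, 200.5]
tool_rot: [0.732, 0.681, -0.0, -0.0]
force: [0.3, 0.3, -0.0]
opening: 92.9
finger_force: 0.0
```

```bash
python3 - <<'E'
from h import *
go([415,-150,200],np.pi/2-0.03)
s=ctrl.state(); p,d=cam("wrist"); np.savez("w1.npz",p=p,d=d,pos=s["tcp_pos"],rot=s["tool_rot"])
cv2.imwrite("pics/w1.png",p[:,:,::-1])
W=world("wrist",d,s)
u,v=np.meshgrid(range(640),range(480))
def show(nm,m):
    P=W[m]; (cx,cy),r=cv2.minEnclosingCircle(P[:,:2].astype(np.float32)); print(nm,len(P),P.mean(0).round(1),"circ",round(cx,1),round(cy,1),round(r,1))
    return P
def near(x,y,r): return np.hypot(W[...,0]-x,W[...,1]-y)<r
show("peg",near(411,-184,14)&(W[...,2]>120)&(W[...,2]<132))
show("cup rim",near(415,-148,30)&(W[...,2]>67)&(W[...,2]<75))
show("button",near(471,-150,14)&(W[...,2]>46)&(W[...,2]<56))
show("ptr",near(367,-145,14)&(W[...,2]>20)&(W[...,2]<30))
show("deck",near(471,-150,95)&(W[...,2]>31)&(W[...,2]<37))
E
```

```text
t 1.3 tcp [ 412.1 -158.6  200.5] yaw 1.498 tilt [-9.e-04  0.e+00 -1.e+00] F [ 0.3  0.3 -0. ] open 92.9
shift cm [0.88 0.23 0.05] turn -0.043
peg 266 [ 410.  -183.1  124.7] circ 410.0 -184.2 7.3
cup rim 683 [ 417.8 -149.2   69. ] circ 418.0 -148.3 26.6
button 300 [ 473.9 -149.9   48.9] circ 474.2 -150.2 10.0
ptr 49 [ 368.9 -146.4   22.7] circ 368.5 -146.9 4.3
deck 8401 [ 457.5 -144.4   34.2] circ 472.3 -148.1 85.8
```

View pics/w1.png

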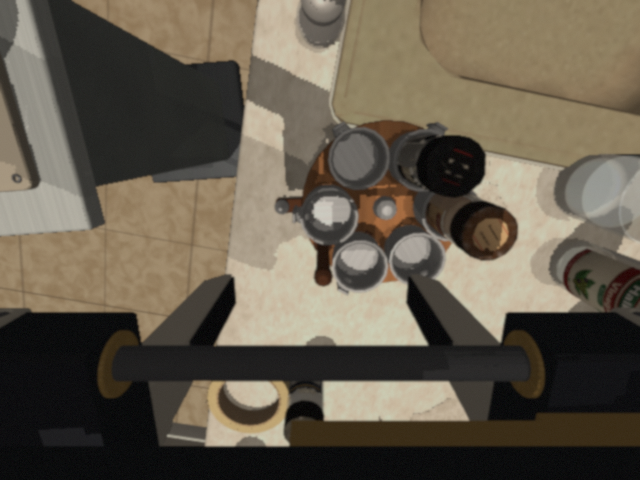

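The wrist view shows the loading cup at about (330,215), the button at (386,209), the pointer tip at (281,206) and the peg at (322,275). Next I'll view the jar from the same relative pose so that the camera bias cancels.

```bash
python3 -c "
from h import *
go([374,-364,236],np.pi/2-0.03)"
```

```text
t 1.35 tcp [ 411.9 -159.3  200.6] yaw 1.496 tilt [-7.e-04 -1.e-04 -1.e+00] F [-0.5  0.2  0.6] open 93.3
shift cm [-20.69  -2.25  -3.53] turn -0.044
```

carry_out --pt "100 -20.7 -2.2 -3.5 -0.045" --pt "100 -20.7 -2.2 -3.5 -0.045" --pt "100 -20.7 -2.2 -3.5 -0.045" --pt "100 -20.7 -2.2 -3.5 -0.045" --pt "100 -20.7 -2.2 -3.5 -0.045" --pt "100 -20.7 -2.2 -3.5 -0.045" --pt "100 -20.7 -2.2 -3.5 -0.045"

```text
time: 2.05
tcp_pos: [374.1, -363.5, 235.3]
tool_rot: [0.718, 0.696, 0.0, -0.001]
force: [-0.6, -0.4, -0.7]
opening: 93.1
finger_force: 0.0
```

```bash
python3 - <<'E'
from h import *
s=ctrl.state(); p,d=cam("wrist"); np.savez("w2.npz",p=p,d=d)
W=world("wrist",d,s)
m=(np.hypot(W[...,0]-380,W[...,1]+354)<35)&(W[...,2]>98)&(W[...,2]<112)
P=W[m]; print(len(P),P.mean(0),cv2.minEnclosingCircle(P[:,:2].astype(np.float32)))
# cap contour fit via image ellipse of depth mask
v,u=np.nonzero(m); print("px",u.mean(),v.mean())
go([380,-354,60],np.pi/2-0.03)
E
```

```text
1502 [ 378.40746237 -354.62253996  103.63280065] ((378.3466491699219, -355.4253234863281), 20.258516311645508)
px 327.07190412782955 218.66910785619174
t 2.1 tcp [ 374.5 -362.9  235.3] yaw 1.541 tilt [-5.0e-04  1.2e-03 -1.0e+00] F [0.3 0.2 0.3] open 93.1
shift cm [ 0.89  0.54 17.53] turn -0.0
```

carry_out --pt "100 0.8 0.35 10 0" --pt "100 0.8 0.35 15 0" --pt "100 0.8 0.35 17 0" --pt "100 0.8 0.35 18.2 0" --pt "100 0.8 0.35 18.3 0" --pt "100 0.8 0.35 18.3 0"

```text
time: 2.7
tcp_pos: [378.7, -354.7, 53.2]
tool_rot: [0.717, 0.697, 0.0, -0.001]
force: [-0.4, -0.7, 0.6]
opening: 92.9
finger_force: 0.0
```

```bash
python3 -c "
from h import *
go([378.4,-355,52],np.pi/2-0.03)"
```

```text
t 2.7 tcp [ 378.7 -354.7   53.2] yaw 1.542 tilt [-7.e-04  1.e-03 -1.e+00] F [-0.4 -0.7  0.6] open 92.9
shift cm [-0.03 -0.03  0.12] turn 0.002
```

carry_out --pt "60 0 0 0 0" --pt "30 0 0 0 0" --pt "30 0 0 0 0" --pt "30 0 0 0 0" --pt "30 0 0 0 0" --pt "30 0 0 0 0" --pt "30 0 0 0 0" --squeeze 35

```text
time: 3.4
tcp_pos: [378.5, -355.9, 52.8]
tool_rot: [0.718, 0.696, 0.0, -0.0]
force: [0.7, 0.7, 0.1]
opening: 41.7
finger_force: 1.1
```

carry_out --pt "20 0 0 0 0" --pt "20 0 0 0 0" --pt "20 0 0 0 0" --pt "20 0 0 -0.5 0" --pt "20 0 0 -2 0"

```text
time: 3.9
tcp_pos: [377.3, -354.7, 71.7]
tool_rot: [0.718, 0.696, 0.0, -0.002]
force: [-0.0, -0.2, -1.2]
opening: 40.4
finger_force: 35.0
```

```bash
python3 -c "
from h import *
go([378.4,-355,200],np.pi/2-0.03);print(ctrl.state()['finger_force'])"
```

```text
t 3.9 tcp [ 377.3 -354.7   71.7] yaw 1.541 tilt [-0.0026  0.0029 -1.    ] F [-0.  -0.2 -1.2] open 40.4
shift cm [  0.     0.07 -12.83] turn -0.0
34.99175727367401
```

carry_out --pt "20 0 0 -5 0" --pt "20 0 0 -9 0" --pt "20 4.0 0.8 -13 0" --pt "20 8.5 1.6 -13 0" --pt "20 13.0 2.4 -13 0" --pt "20 17.0 3.2 -13 0" --pt "20 19.5 3.5 -13 0" --pt "20 20.5 3.5 -13 0"

```text
time: 4.7
tcp_pos: [420.0, -150.0, 204.2]
tool_rot: [0.717, 0.697, 0.0, 0.001]
force: [0.2, 0.0, -0.9]
opening: 40.5
finger_force: 35.0
```

```bash
python3 - <<'E'
from h import *
go([418,-148.3,138],np.pi/2-0.03);s=ctrl.state();print(s['finger_force'])
p,d=cam("wrist"); cv2.imwrite("pics/w3.png",p[:,:,::-1]); W=world("wrist",d,s)
def show(nm,x,y,r,a,b):
    m=(np.hypot(W[...,0]-x,W[...,1]-y)<r)&(W[...,2]>a)&(W[...,2]<b);P=W[m]; print(nm,len(P),P.mean(0).round(1),cv2.minEnclosingCircle(P[:,:2].astype(np.float32)))
show("rim",418,-148,30,67,75); show("button",474,-150,14,46,56); show("cap",s['tcp_pos'][0],s['tcp_pos'][1],40,s['tcp_pos'][2]+45,s['tcp_pos'][2]+58)
E
```

```text
t 4.7 tcp [ 420.  -150.   204.2] yaw 1.543 tilt [ 1.4e-03 -2.0e-04 -1.0e+00] F [ 0.2  0.  -0.9] open 40.5
shift cm [ 0.16 -0.22  6.62] turn 0.003
34.99175548553467
rim 424 [ 417.6 -139.    69.1] ((417.9378967285156, -148.404052734375), 26.469192504882812)
button 288 [ 473.8 -149.8   48.8] ((474.063720703125, -150.452392578125), 9.863883972167969)
cap 5838 [ 418.4 -141.1  254.7] ((418.48992919921875, -141.2284698486328), 32.90480422973633)
```

View pics/w3.png

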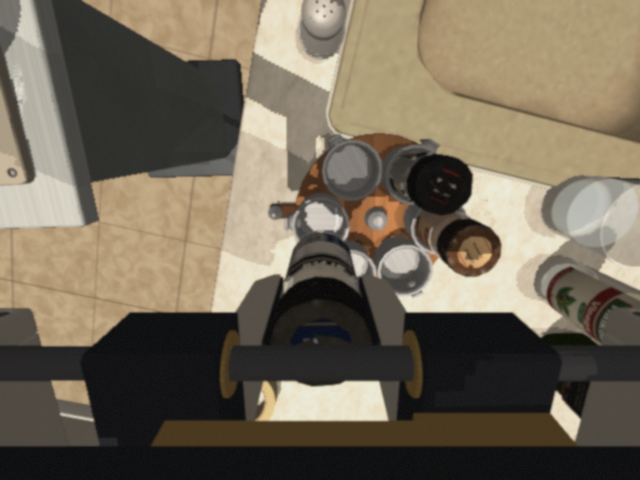

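The held jar points straight down over the cup (mouth near (322,220)), with the cap at (322,330). Lowering to just above the rim.

carry_out --pt "20 0.15 -0.2 4 0" --pt "20 0.15 -0.2 6 0" --pt "20 0.15 -0.2 7 0" --pt "20 0.15 -0.2 7.2 0" --pt "20 0.15 -0.2 7.2 0"

```text
time: 5.25
tcp_pos: [417.9, -151.3, 131.7]
tool_rot: [0.718, 0.696, 0.0, 0.0]
force: [0.1, -0.5, 0.2]
opening: 40.4
finger_force: 35.0
```

```bash
python3 -c "
from h import *
go([418,-148.4,124],np.pi/2-0.03)"
```

```text
t 5.25 tcp [ 417.9 -151.3  131.7] yaw 1.54 tilt [ 5.e-04 -4.e-04 -1.e+00] F [ 0.1 -0.5  0.2] open 40.4
shift cm [ 0.29 -0.    0.77] turn -0.001
```

```bash
python3 - <<'E'
from h import *
from scipy.spatial.transform import Rotation as Ro
L=[];Q=[]
for i in range(8):
    p,d=ctrl.camera("scene"); s=ctrl.state(); L.append(s["tcp_pos"]);Q.append(s["force"])
L=np.array(L);print(L.round(1).tolist(),L.mean(0).round(2),L.std(0).round(2),np.mean(Q,0).round(2))
E
```

```text
[[418.3, -151.3, 132.1], [418.5, -151.3, 132.3], [418.5, -151.2, 132.3], [418.5, -151.1, 132.2], [418.4, -150.9, 132.0], [418.2, -150.8, 131.7], [418.1, -150.7, 131.5], [418.0, -150.6, 131.3]] [ 418.3  -150.99  131.93] [0.19 0.25 0.35] [-0.05 -0.17 -0.96]
```

carry_out --pt "20 0.15 0 0 0" --pt "20 0.15 0 0.3 0" --pt "20 0.15 0 0.5 0" --pt "20 0.15 0 0.7 0" --pt "20 0.15 0 0.8 0" --pt "20 0.15 0 0.9 0" --pt "20 0.15 0 0.9 0"

```text
time: 6.35
tcp_pos: [417.6, -149.0, 121.7]
tool_rot: [0.718, 0.696, -0.0, -0.0]
force: [-0.2, 0.4, -0.6]
opening: 40.0
finger_force: 35.0
```

carry_out --pt "20 0 0 0.1 0" --pt "20 0 0 0.2 0" --pt "20 0 0 0.2 0"

```text
time: 6.65
tcp_pos: [417.9, -149.0, 119.9]
tool_rot: [0.718, 0.696, 0.0, 0.0]
force: [0.8, -0.5, -1.4]
opening: 40.1
finger_force: 35.0
```

carry_out --pt "20 0 0 0.1 0" --pt "20 0 0 0.2 0" --pt "20 0 0 0.2 0"

```text
time: 6.95
tcp_pos: [418.1, -149.0, 118.0]
tool_rot: [0.718, 0.696, 0.0, 0.0]
force: [2.3, -0.0, -0.5]
opening: 40.4
finger_force: 35.0
```

carry_out --pt "20 0 0 0.1 0" --pt "20 0 0 0.2 0" --pt "20 0 0 0.2 0"

```text
time: 7.25
tcp_pos: [418.1, -149.1, 116.0]
tool_rot: [0.718, 0.696, 0.0, 0.0]
force: [3.6, 0.4, -1.2]
opening: 40.4
finger_force: 35.0
```

carry_out --pt "20 0 0.05 0 0" --pt "20 0 0.08 0 0" --pt "20 0 0.08 0 0"

```text
time: 7.55
tcp_pos: [418.3, -149.0, 115.7]
tool_rot: [0.718, 0.696, -0.0, -0.0]
force: [0.6, -0.4, 0.3]
opening: 40.2
finger_force: 35.0
```

carry_out --pt "20 0 0 0.1 0" --pt "20 0 0 0.2 0" --pt "20 0 0 0.2 0"

```text
time: 7.85
tcp_pos: [418.8, -149.1, 114.1]
tool_rot: [0.718, 0.696, 0.0, 0.0]
force: [2.7, -0.4, 1.6]
opening: 40.6
finger_force: 35.0
```

carry_out --pt "20 0 0 0.1 0" --pt "20 0 0 0.2 0" --pt "20 0 0 0.2 0"

```text
time: 8.15
tcp_pos: [419.6, -149.3, 112.6]
tool_rot: [0.718, 0.696, 0.001, 0.001]
force: [4.5, -0.8, 3.9]
opening: 40.3
finger_force: 35.0
```

carry_out --pt "20 0 0 0.1 0" --pt "20 0 0 0.2 0" --pt "20 0 0 0.2 0"

```text
time: 8.45
tcp_pos: [419.1, -149.2, 110.1]
tool_rot: [0.718, 0.696, 0.0, 0.001]
force: [4.0, -0.1, 2.4]
opening: 40.6
finger_force: 35.0
```

carry_out --pt "20 0 0 0.1 0" --pt "20 0 0 0.2 0" --pt "20 0 0 0.2 0"

```text
time: 8.75
tcp_pos: [418.5, -149.0, 107.6]
tool_rot: [0.718, 0.696, -0.0, -0.0]
force: [4.7, -1.3, 2.1]
opening: 40.5
finger_force: 35.0
```

carry_out --pt "20 0 0 0.2 0" --pt "20 0 0 0.4 0" --pt "20 0 0 0.4 0"

```text
time: 9.05
tcp_pos: [418.1, -148.9, 103.2]
tool_rot: [0.718, 0.696, -0.0, -0.0]
force: [3.7, -0.5, -1.0]
opening: 40.3
finger_force: 35.0
```

carry_out --pt "20 0 0 0.2 0" --pt "20 0 0 0.4 0" --pt "20 0 0 0.4 0"

```text
time: 9.35
tcp_pos: [418.1, -148.9, 99.3]
tool_rot: [0.718, 0.696, -0.0, -0.0]
force: [3.1, -1.2, -1.2]
opening: 40.2
finger_force: 35.0
```

carry_out --pt "20 0 0 0.2 0" --pt "20 0 0 0.4 0" --pt "20 0 0 0.4 0"

```text
time: 9.65
tcp_pos: [418.1, -148.9, 95.3]
tool_rot: [0.718, 0.696, -0.0, -0.0]
force: [3.9, -0.2, -0.6]
opening: 40.5
finger_force: 35.0
```

carry_out --pt "20 0 0 0.1 0" --pt "20 0 0 0.2 0" --pt "20 0 0 0.3 0" --pt "20 0 0 0.3 0"

```text
time: 10.05
tcp_pos: [418.1, -149.0, 92.7]
tool_rot: [0.718, 0.696, -0.0, -0.0]
force: [0.5, -0.5, 2.7]
opening: 40.3
finger_force: 35.0
```

carry_out --pt "20 0 0 0.1 0" --pt "20 0 0 0.15 0" --pt "20 0 0 0.15 0"

```text
time: 10.35
tcp_pos: [418.2, -149.0, 91.3]
tool_rot: [0.718, 0.696, -0.0, -0.0]
force: [0.5, 0.5, 4.7]
opening: 40.5
finger_force: 35.0
```

carry_out --pt "20 0 0 0.1 0" --pt "20 0 0 0.15 0" --pt "20 0 0 0.15 0"

```text
time: 10.65
tcp_pos: [418.4, -149.1, 90.7]
tool_rot: [0.718, 0.696, -0.0, -0.0]
force: [-3.8, 2.0, 13.1]
opening: 40.3
finger_force: 35.0
```

carry_out --pt "20 0 0 0.1 0" --pt "20 0 0 0.1 0" --pt "20 0 0 0.1 0"

```text
time: 10.95
tcp_pos: [419.1, -149.3, 90.6]
tool_rot: [0.718, 0.697, 0.0, 0.001]
force: [-4.1, 2.0, 18.9]
opening: 40.4
finger_force: 35.0
```

The jar is on the cup floor: 19 N with no further travel, and the height matches. Releasing.

carry_out --pt "20 0 0 -0.15 0" --pt "75 0 0 -0.15 0" --pt "75 0 0 -0.15 0" --pt "75 0 0 -0.15 0" --pt "75 0 0 -0.15 0" --pt "75 0 0 -4 0" --pt "75 0 0 -8 0" --pt "75 0 0 -11 0"

```text
time: 11.75
tcp_pos: [418.7, -149.1, 200.9]
tool_rot: [0.718, 0.696, 0.0, 0.0]
force: [0.9, 0.1, -0.4]
opening: 69.7
finger_force: 0.0
```

```bash
python3 - <<'E'
from h import *
s=ctrl.state(); p,d=cam("top"); cv2.imwrite("pics/t4.png",cv2.resize(p[150:310,220:440,::-1],None,fx=3,fy=3)); 
p,d=cam("wrist"); cv2.imwrite("pics/w4.png",p[:,:,::-1]); W=world("wrist",d,s)
def show(nm,x,y,r,a,b):
    m=(np.hypot(W[...,0]-x,W[...,1]-y)<r)&(W[...,2]>a)&(W[...,2]<b);P=W[m]; print(nm,len(P),P.mean(0).round(1),cv2.minEnclosingCircle(P[:,:2].astype(np.float32)))
show("jar",418,-148,35,132,150);show("peg",410,-183,14,119,132); show("fixed jar",526,-150,40,132,150)
go([418,-230,215],np.pi/2-0.03)
E
```

```text
jar 2312 [ 414.5 -146.2  136.3] ((414.4101867675781, -147.55384826660156), 20.613250732421875)
peg 156 [ 407.2 -182.4  120.5] ((407.3808288574219, -182.94869995117188), 6.499654769897461)
fixed jar 2518 [ 523.2 -147.1  135.5] ((521.2106323242188, -141.27455139160156), 30.531320571899414)
t 11.85 tcp [ 420.9 -150.2  203.9] yaw 1.541 tilt [ 0.0071 -0.0035 -1.    ] F [0.5 0.3 0.2] open 70.0
shift cm [-7.99 -0.05 -1.09] turn -0.0
```

View pics/w4.png

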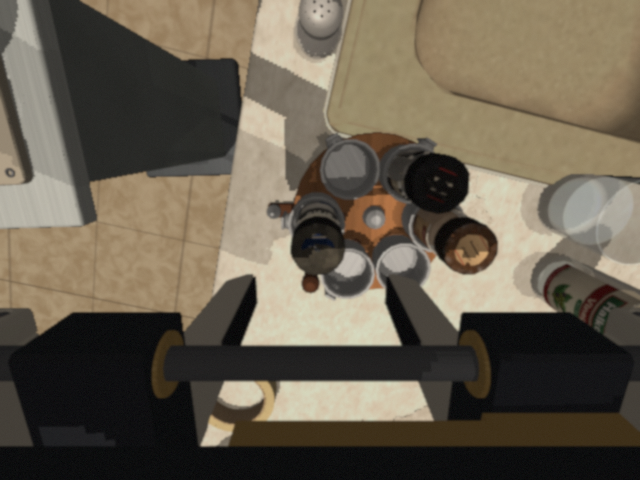

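The jar stands upright in the loading cup, cap at (318,243), level with the fixed jars. The peg is at (310,284). Next I'll shut the fingers and move behind the peg on its anticlockwise side.

```bash
python3 -c "
from h import *
go([403,-212,200],np.pi/2-0.03)"
```

```text
t 11.85 tcp [ 420.9 -150.2  203.9] yaw 1.541 tilt [ 0.0071 -0.0035 -1.    ] F [0.5 0.3 0.2] open 70.0
shift cm [-6.23 -1.61  0.4 ] turn -0.0
```

carry_out --pt "0 -3 -1.4 0 0" --pt "0 -6.3 -1.4 0 0" --pt "0 -6.3 -1.4 0 0" --pt "0 -6.3 -1.4 0 0" --pt "0 -6.3 -1.4 0 0" --pt "0 -6.3 -1.4 0 0" --pt "0 -6.3 -1.4 0 0" --squeeze 10

```text
time: 12.55
tcp_pos: [402.8, -210.9, 198.7]
tool_rot: [0.717, 0.697, 0.0, -0.0]
force: [-0.7, 0.3, 1.2]
opening: 18.3
finger_force: 0.0
```

```bash
python3 -c "
from h import *
go([403,-212,95],np.pi/2-0.03)"
```

```text
t 12.55 tcp [ 402.8 -210.9  198.7] yaw 1.542 tilt [-1.e-04  2.e-04 -1.e+00] F [-0.7  0.3  1.2] open 18.3
shift cm [-0.12  0.03 10.37] turn 0.001
```

carry_out --pt "0 -0.2 0 2 0" --pt "0 -0.2 0 5 0" --pt "0 -0.2 0 8 0" --pt "0 -0.2 0 10 0" --pt "0 -0.2 0 10.3 0" --pt "0 -0.2 0 10.3 0"

```text
time: 13.15
tcp_pos: [402.4, -213.1, 95.8]
tool_rot: [0.717, 0.697, -0.0, -0.001]
force: [-0.7, 0.4, 0.7]
opening: 0.9
finger_force: 0.0
```

carry_out --pt "0 0.4 0 0 0" --pt "0 0.8 0 0 0" --pt "0 1.2 0 0 0" --pt "0 1.6 0 0 0" --pt "0 2.0 0 0 0"

```text
time: 13.65
tcp_pos: [402.3, -195.8, 96.8]
tool_rot: [0.718, 0.696, -0.002, 0.001]
force: [-9.9, -11.8, 2.0]
opening: 0.2
finger_force: 6.4
```

```bash
python3 - <<'E'
from h import *
p,d=cam("wrist");s=ctrl.state(); cv2.imwrite("pics/w5.png",p[:,:,::-1]); W=world("wrist",d,s)
t,_=cam("top"); cv2.imwrite("pics/t5.png",cv2.resize(t[150:310,220:440,::-1],None,fx=3,fy=3))
def show(nm,x,y,r,a,b):
    m=(np.hypot(W[...,0]-x,W[...,1]-y)<r)&(W[...,2]>a)&(W[...,2]<b);P=W[m]; print(nm,len(P),P.mean(0).round(1),cv2.minEnclosingCircle(P[:,:2].astype(np.float32)))
show("jar",418,-148,35,136,150);show("peg",408,-180,16,122,132)
go([402,-196,96],np.pi/2-0.03); print(s["ft_torque"])
E
```

```text
jar 9124 [ 417.5 -142.6  141.5] ((417.4606018066406, -143.7900390625), 20.36441993713379)
peg 1269 [ 406.6 -181.4  125.8] ((405.2391357421875, -183.4341278076172), 12.444924354553223)
t 13.75 tcp [ 402.7 -194.6   96.5] yaw 1.541 tilt [-7.0e-04 -2.8e-03 -1.0e+00] F [-3.8 -5.1  1.3] open 0.5
shift cm [-0.14 -0.06  0.05] turn -0.0
[-0.83645462  0.50576998 -0.02289609]
```

View pics/w5.png

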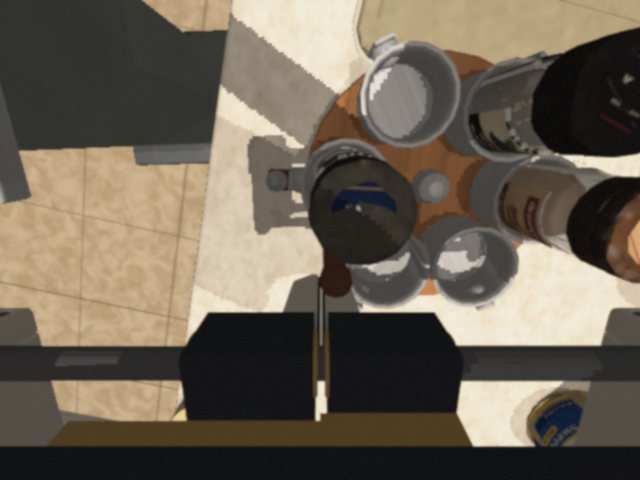

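The turn has begun: the jar has moved about 4.6 mm, and the fingers touch the peg at about (336,278). Carrying on along the arc.

carry_out --pt "0 0.4 -0.15 0 0" --pt "0 0.8 -0.3 0 0" --pt "0 1.2 -0.45 0 0" --pt "0 1.6 -0.55 0 0" --pt "0 2.0 -0.6 0 0" --pt "0 2.4 -0.65 0 0" --pt "0 2.8 -0.7 0 0" --pt "0 3.1 -0.7 0 0"

```text
time: 14.55
tcp_pos: [397.2, -162.1, 96.1]
tool_rot: [0.718, 0.696, 0.0, 0.0]
force: [-1.1, -1.5, 0.7]
opening: 0.1
finger_force: 0.8
```

```bash
cat > j.py <<'E'
from h import *
p,d=cam("wrist");s=ctrl.state(); W=world("wrist",d,s)
m=(np.hypot(W[...,0]-415,W[...,1]+130)<60)&(W[...,2]>136)&(W[...,2]<150)
n,l,st,_=cv2.connectedComponentsWithStats(m.astype(np.uint8)); i=1+np.argmax(st[1:,4]); P=W[l==i]
(x,y),r=cv2.minEnclosingCircle(P[:,:2].astype(np.float32)); print("jar",x,y,r,"theta",np.arctan2(y+150.3,474.1-x)-0.03,"P z",P[:,2].mean())
go(s["tcp_pos"],np.pi/2-0.03)
E
python3 j.py
```

```text
jar 426.5458679199219 -118.50641632080078 20.37893295288086 theta 0.5593237540709949 P z 141.50942235406197
t 14.6 tcp [ 397.3 -161.6   96. ] yaw 1.541 tilt [ 5.e-04  5.e-04 -1.e+00] F [ 0.2  0.6 -0.2] open 0.5
shift cm [0. 0. 0.] turn 0.0
```

carry_out --pt "0 0 0 0 0" --pt "0 0 0 0 0" --pt "0 0 0 0 0" --pt "0 0 0 0 0" --pt "0 0 0 0 0"

```text
time: 15.1
tcp_pos: [397.1, -162.4, 95.8]
tool_rot: [0.718, 0.696, 0.0, -0.0]
force: [-0.1, -0.4, -0.6]
opening: 0.0
finger_force: 0.0
```

```bash
python3 j.py
```

```text
jar 427.5377502441406 -117.23224639892578 20.332265853881836 theta 0.5875280538164905 P z 141.53363227339972
t 15.15 tcp [ 397.1 -162.4   95.8] yaw 1.541 tilt [-1.e-04  1.e-04 -1.e+00] F [-0.1  0.4  0.2] open 0.6
shift cm [0. 0. 0.] turn -0.0
```

carry_out --pt "0 0.3 0 0 0" --pt "0 0.6 0.05 0 0" --pt "0 0.9 0.1 0 0" --pt "0 0.9 0.1 0 0" --pt "0 0.9 0.1 0 0" --pt "0 0.9 0.1 0 0" --pt "0 0.9 0.1 0 0"

```text
time: 15.85
tcp_pos: [398.4, -153.4, 95.9]
tool_rot: [0.718, 0.696, 0.0, -0.0]
force: [-0.7, -0.8, 1.3]
opening: 0.6
finger_force: 0.0
```

```bash
python3 j.py
```

```text
jar 443.3018493652344 -102.26957702636719 20.488067626953125 theta 0.9706168994472943 P z 141.498399281829
t 15.9 tcp [ 398.4 -153.4   95.9] yaw 1.541 tilt [-0.e+00  1.e-04 -1.e+00] F [-0.3 -0.1  0.2] open 0.6
shift cm [0. 0. 0.] turn -0.0
```

carry_out --pt "0 -1.5 0 0 0" --pt "0 -3 0 0 0" --pt "0 -3 0 -3 0" --pt "0 -3 0 -7 0" --pt "0 -3 0 -11 0" --pt "0 -5 0 -12 0" --pt "0 -5 0 -12 0"

```text
time: 16.6
tcp_pos: [398.1, -205.5, 218.7]
tool_rot: [0.718, 0.696, 0.0, 0.003]
force: [0.7, -0.3, -0.0]
opening: 0.7
finger_force: 0.0
```

```bash
python3 j.py; python3 - <<'E'
from h import *
p,d=cam("wrist"); cv2.imwrite("pics/w6.png",p[:,:,::-1])
E
```

```text
jar 446.19671630859375 -98.78663635253906 20.177675247192383 theta 1.0443703957944868 P z 139.7548327378195
t 16.65 tcp [ 397.3 -204.2  216.7] yaw 1.539 tilt [ 0.0015 -0.001  -1.    ] F [0.2 0.1 0.1] open 0.4
shift cm [0. 0. 0.] turn -0.002
```

View pics/w6.png

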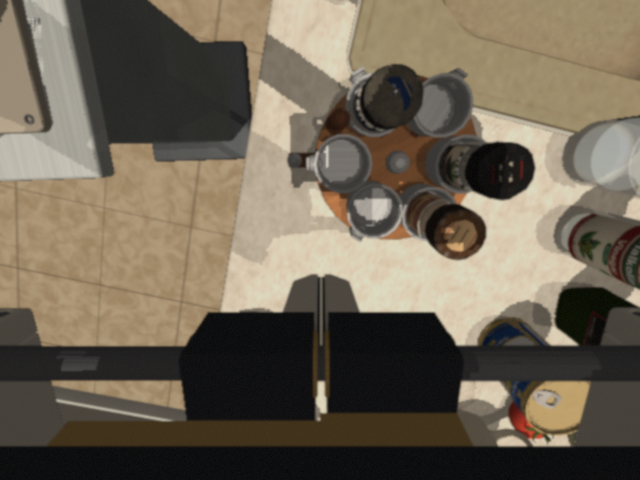

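The loaded jar is now one click on, at (390,95), at 1.044 rad. An empty cup at (343,162) stands at the pointer (299,160), and the arm is clear of everything. Handing in.

```bash
python3 -c "
from workcell import ctrl
print(ctrl.finish_job())"
```

```text
the job is handed in; nothing more can be done
None
```

The jar is fully home in the loading cup, the rack is turned exactly one click clockwise (measured 1.044 rad) with the next empty cup at the pointer, and the job is handed in.

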